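Register the camera module and seat its keyed lens collar

ROBOT

A 7-joint arm with a two-finger parallel gripper is mounted at the origin on the work surface. World frame = base frame: x ahead of the robot, y to its left, z up, the work surface at z = 0. Lengths are in mm, angles in rad, forces in N, time in s.
With the tool pointing down it reaches from about 400 to 875 mm from the base axis. Payload 4.4 kg.
Tool frame: the origin (TCP) lies at the very end of the fingers, on their centre line; the grasp point (between the pads) lies 19 mm behind it; z points along the fingers, y is the line along which they close (so a half turn about z gives the same grasp; the last joint's range is limited). The gripper opens to 85 mm and grips with 20 to 120 N. Pads are 22 mm wide; open, the fingers measure 114 mm over their backs; the gripper's body (76 mm by 85 mm) begins 54 mm behind the grasp point. The pads swing forward as they close: fully open they stand 13 mm farther back than shut.
Start: joints at [1.157, 0.628, 0.038, 1.517, -0.027, 0.996, -0.02], TCP at [221.568, -611.086, 231.313] pointing down, gripper open.
Joint ranges: [-3.06, 3.06], [-0.37, 2.12], [-1.25, 1.32], [0.18, 2.47], [-1.1, 4.24], [0.23, 1.98], [-2.94, 2.94]. Speed limits (rad/s): [2.57, 2.57, 3.14, 3.14, 3.14, 3.14, 3.14].

INTERFACE

Orientations are given as [roll, pitch, yaw] about the fixed x, y, z axes, in that order (R = Rz(yaw) Ry(pitch) Rx(roll)).
In Python, from cell import ctrl gives the robot as it stands.
- The arm moves only by the tool step_arm, never from a script. Its argument "series" is a list that holds one entry, the list of rows, each a list of 7 numbers: the turn, a rotation vector about the tool's x, y, z as a fraction of full scale, then the shift along the tool's x, y, z as a fraction of full scale, then the closure, from 0 (fully open) to 1 (shut). In form: [[[ax, ay, az, tx, ty, tz, gripper], ...]]. A call has 1 to 12 rows; each row shifts and turns the commanded pose from where the row before left it, along the tool's axes as they then stand; what a row does not reach is not made up. Full scale, the value 1, is 150 mm for a shift and 45 degrees for a turn. A row lasts 1/10 s, in which the tool goes at most 50 mm and 8.59 degrees, less where a joint would pass 70% of its speed; a pose out of reach is approached as far as the arm can. A call with a number of a shift or a turn outside -1 to 1 is refused whole. A call with a gripper value outside its range is refused whole. The fingers move at their own pace and stop on an object; the grip force is fixed at half the most. Time passes only in rows, so rows that do not move let the fingers close. It gives the time, the measured TCP pose, the force, the opening and the grip force at its end, in the units of the state.
- ctrl.read_state(): the state, without advancing time (a new reading comes with each control period).
- ctrl.get_image(name): name is "scene" or "top" or "wrist"; returns a dict with "img" (384x512x3 uint8, red, green, blue), "fx", "fy", "cx", "cy" (pixels), "dist" ([k1, k2, p1, p2, k3] as OpenCV has them; the pictures are not rectified), "R" (3x3) and "t" (3): a world point X has camera coordinates R X + t. Camera axes: x right, y down, z forward; pixel columns grow to the right and rows downward; lengths in mm; the calibration is good to about 2 mm. A picture is of the moment at which its call begins. There is no depth.
- ctrl.finish_job(): hands the job in; it is judged then, once.
Trained networks look in a picture, given as the dict that the camera call returned (one of the last four; its "shot" number tells which), for a name from the list of things; names that differ only in an ending like _2 or _b are one class to them, and where a whole thing is asked for, a point or a joint stands for the part that bears it (a point fixed in the world has none). Each returns a list of dicts, best first, with "score" (0 to 1); they miss things now and then, are a little off and sometimes report something else, mostly with a low value. They report only what shows in the picture. A call takes as long as a camera call. They do not tell look-alikes from the thing itself.
- ctrl.recognise(picture, thing): "centre" ([column, row] in pixels, amid what is visible of it).
The state is a dict: "clock": time; "qpos": joint angles; "qd": joint speeds; "tau": joint torques, N m; "eef_pos": TCP position; "tool_rot": TCP orientation; "force": force on the tool from outside, world axes, zero at the start; "torque": the same for the moment, N m; "width": finger opening in mm; "gripper_force": force on a finger pad.
Only numpy, scipy, OpenCV 4.12 (cv2) and the standard library are available. Lean on these libraries where they do the work, as an engineer would, in place of code of your own. Each camera call takes 0.05 s, during which the arm holds its last target. There are 200 camera calls.

TASK

First slide the black camera module across its aluminium nest plate until two of its sides are flush against both blue stops. Then fit the knurled collar, orange rim up, over the module's barrel and turn it until its hidden keyways drop over the pins, and push it fully home on the shoulder with the module still flush in the stops. Finish while still holding the collar down with a steady push of about 10 N, and leave everything else on the bench where it is.

Things in the scene. Friction and masses are not known exactly. Their poses are not given: they have to be found in the camera images.
- nest: Fixed aluminium plate 136 x 136 mm, 8 mm thick, on the bench. Origin: centre of its underside, z up. Two blue stop bars, 12 mm thick, rising 16 mm above the plate, stand along its +x and +y edges, inner faces 52 mm from the origin, forming one corner; the other two sides are open.
- nest_home (a point): Point on the plate's top face where the module's origin lies when flush against both stops: 22 mm along the nest's +x and +y from its origin, 8 mm up; axes as the nest's.
- module: Loose black block 60 x 60 x 24 mm, 0.45-0.7 kg, with a round dark shoulder (dia. 50, 8 mm tall) and on it a bright barrel (dia. 35, 32 mm tall, top 5 mm tapered to dia. 27). Origin: centre of underside, z up, x, y square to its sides. Starts on the nest, 20 to 45 mm short of each stop, within 0.3 rad of square. Four 4 mm pins, 90 deg apart, jut 4 mm from the barrel, tops 12 mm above the shoulder.
- module_seat (a point): Centre of the shoulder's top face, on the barrel's axis, 32 mm above the module's underside. The collar's lower rim rests here when home (collar_mid 15 mm above this point); while it still stands on the pins the rim is 12 mm higher. Turning the collar can twist the loose module a little off its stops; it can be turned and nudged back by the seated collar.
- collar_mid (a point): Centre of the loose knurled steel collar, 15 mm above its lower rim: dia. 52, 30 mm tall, bore 37.5, 90 g, orange lip on top, standing on the bench, z up. Four 8 mm wide keyways inside, 90 deg apart, open below, hidden by the lip; where they lie is not told. Set on the barrel it rests on the pins (unless it meets them at once); turned either way, lightly pressed, it drops within a quarter turn.
- scanner_a: Loose black handheld scanner shell, 170 x 58 x 36 mm, bystander. Origin under its middle.
- scanner_b: A second such scanner shell, bystander.
- spacer: Loose plain white plastic ring, 48 mm diameter, 12 mm tall, bystander; not the collar.
- window_a: Loose dark-red disc, 44 mm diameter, 5 mm thick, bystander.
- window_b: A second such disc, bystander.
- driver: Loose screwdriver lying flat, bystander.
- carton: Loose green box 70 x 90 x 50 mm, bystander.
There are look-alikes about, which are no part of the job. What is meant by the module is not purple, and is the larger of those in its own colour. Several things have the shape of the nest; the one meant has the colours described above.

How it is judged:
By the outcome, as a careful person would: the job done as asked, in the order asked, and still so for the second after the job is handed in, while the arm keeps its last pose, push and grip.
It also fails if it takes over 72 s, if anything falls off the work surface, if the arm or the gripper's body presses on something with over 40 N, if the wrist force passes 120 N, or if a joint passes its speed limit or range.

## Working session

There is one attempt and no reset: what is moved stays moved. The work goes in short steps, Python scripts to look and compute and a tool call to move; the robot and the scene stay as the last step left them, time stands still between calls to the robot, and variables do not carry over. Pictures are saved under pics/ and viewed, at most 10 in all, crops included, and the job is handed in when it is done.

Besides the shell and the picture viewer there is one more tool, called after "Request:" by a JSON object that holds its "name" and its "arguments", one argument or row to a line. step_arm: Moves the arm, as the interface text tells. Shift numbers are shares of 150 mm and turn numbers shares of 45 degrees, none past 1 either way. Its arguments: {"type":"object","properties":{"series":{"type":"array","items":{"type":"array","items":{"type":"array","items":{"type":"number","minimum":-1,"maximum":1}}}}},"required":["series"]}

```bash
mkdir -p pics; ls; cat > h.py <<'E'
import numpy as np, cv2
from cell import ctrl
def K(p): return np.array([[p['fx'],0,p['cx']],[0,p['fy'],p['cy']],[0,0,1]],float)
def ray(p,px,z):
    "world point on plane z seen at pixel"
    u=cv2.undistortPoints(np.array([[px]],float),K(p),np.array(p['dist'],float))[0,0]
    R=np.array(p['R']);t=np.array(p['t']);c=-R.T@t;d=R.T@np.array([u[0],u[1],1])
    return c+d*(z-c[2])/d[2]
def proj(p,X):
    return cv2.projectPoints(np.atleast_2d(np.array(X,float)),cv2.Rodrigues(np.array(p['R'],float))[0],np.array(p['t'],float),K(p),np.array(p['dist'],float))[0][:,0]
def save(p,n,crop=None,s=1):
    im=p['img'][:,:,::-1]
    if crop: im=im[crop[1]:crop[3],crop[0]:crop[2]]
    cv2.imwrite('pics/'+n,cv2.resize(im,None,fx=s,fy=s,interpolation=cv2.INTER_CUBIC))
E
python3 - <<'E'
from h import *
a=ctrl.get_image('top');b=ctrl.get_image('scene')
im=np.vstack([a['img'],b['img']]);
cv2.imwrite('pics/a.png',cv2.resize(im[:,:,::-1],(512*3//4*1,768*3//4)))
save(a,'top.png',s=1.5)
save(b,'scene.png',s=1.5)
for p,n in((a,'top'),(b,'scene')):
  print(n,-np.array(p['R']).T@p['t'])
  for th,z in (('nest',8),('module',40),('collar_mid',15)):
    for r in ctrl.recognise(p,th): print(n,th,np.round(r['centre'],1),round(r['score'],2),ray(p,r['centre'],z).round())
s=ctrl.read_state();print(s)
E
```

```text
pics
top [ 331.28974885   21.2511168  1490.71481038]
top nest [281.6 190.7] 0.74 [531. -57.   8.]
top nest [342.6 277.8] 0.71 [ 273. -246.    8.]
top module [227.3 229.7] 0.84 [406. 102.  40.]
top module [279.  204.9] 0.8 [484. -49.  40.]
top module [290.5 246.4] 0.51 [362. -85.  40.]
top collar_mid [178.7 198.6] 0.7 [498. 254.  15.]
scene [1166.72427043  271.5493606   913.86607727]
scene nest [218.  109.3] 0.94 [ 275. -249.    8.]
scene nest [239.1 187.6] 0.57 [525. -54.   8.]
scene module [307.6 175.3] 0.95 [433. 102.  40.]
scene module [247.3 174.9] 0.8 [500. -42.  40.]
scene module [250.3 142.5] 0.76 [390. -85.  40.]
{'clock': 0.4, 'qpos': array([ 1.15718922,  0.62857784,  0.03853776,  1.51753825, -0.02703092,
        0.99629123, -0.02001   ]), 'qd': array([-0.00060313, -0.00056933, -0.00078103, -0.00374839, -0.00047082,
        0.00125931, -0.00109924]), 'tau': array([-2.19349102e-03, -5.62672162e+01,  1.22385141e+00, -1.93480450e+01,
        1.08947480e-02,  4.24609010e-03, -2.44670025e-05]), 'eef_pos': array([ 221.5259697 , -611.00254722,  231.15444311]), 'tool_rot': array([-3.14129696e+00, -2.40141051e-05,  3.47721600e-01]), 'force': array([-0.50198763,  0.4065846 ,  0.46559924]), 'torque': array([ 0.01855817,  0.03231682, -0.01781311]), 'gripper_force': 0.0, 'width': 85.45976811307362}
```

View pics/top.png

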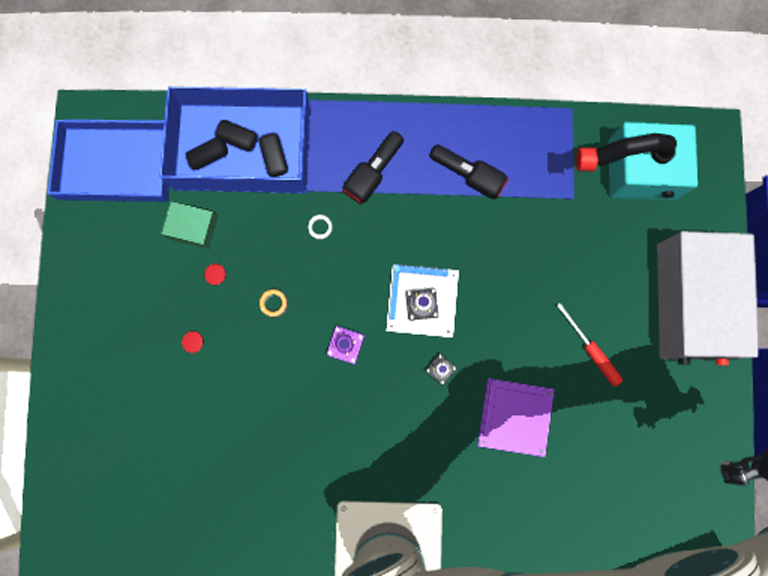

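View pics/scene.png

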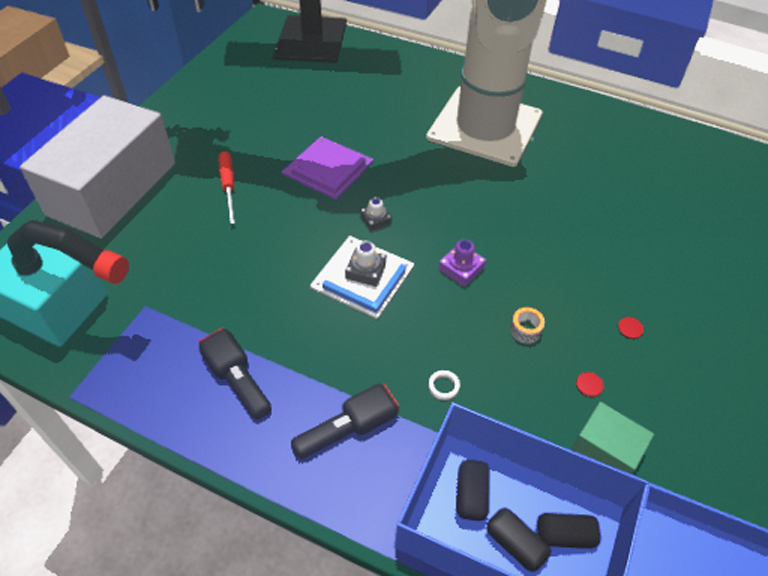

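The top view shows the white nest with blue stops (world +x, +y sides) at about (423,300), with the black module on it. The collar's orange rim is at about (273,303). The small black and purple modules and the purple plate are look-alikes. Next I'll move above the nest and look with the wrist camera.

Request:
{"name": "step_arm", "arguments": {
  "series": [
    [[0, 0, 0, 0.156, -0.16, 0, 0], [0, 0, 0, 0.156, -0.16, 0, 0], [0, 0, 0, 0.156, -0.16, 0, 0], [0, 0, 0, 0.156, -0.16, 0, 0], [0, 0, 0, 0.156, -0.16, 0, 0], [0, 0, 0, 0.156, -0.16, 0, 0], [0, 0, 0, 0.156, -0.16, 0, 0], [0, 0, 0, 0.156, -0.16, 0, 0], [0, 0, 0, 0.156, -0.16, 0, 0], [0, 0, 0, 0.156, -0.16, 0, 0], [0, 0, 0, 0.156, -0.16, 0, 0], [0, 0, 0, 0.156, -0.16, 0, 0]]
  ]
}}

```text
clock: 1.6
eef_pos: [388.0, -243.5, 231.6]
tool_rot: [3.141, -0.001, 0.348]
force: [1.1, -0.3, 0.4]
width: 85.1
gripper_force: 0.0
```

Request:
{"name": "step_arm", "arguments": {
  "series": [
    [[0, 0, 0, 0.156, -0.16, 0, 0], [0, 0, 0, 0.156, -0.16, 0, 0], [0, 0, 0, 0.156, -0.16, 0, 0], [0, 0, 0, 0.156, -0.16, 0, 0], [0, 0, 0, 0.156, -0.16, 0, 0], [0, 0, 0, 0.1, -0.1, 0, 0], [0, 0, 0, 0, 0, 0, 0], [0, 0, 0, 0, 0, 0, 0]]
  ]
}}

```text
clock: 2.4
eef_pos: [465.4, -72.8, 231.4]
tool_rot: [3.141, 0.0, 0.349]
force: [-0.0, 0.5, -0.5]
width: 85.3
gripper_force: 0.0
```

```bash
python3 - <<'E'
from h import *
a=ctrl.get_image('wrist');save(a,'w1.png',s=1.5)
b=ctrl.get_image('top'); save(b,'t2.png')
np.save('w1.npy',a,allow_pickle=True)
R=np.array(a['R']);print('cam',-R.T@a['t'],R[2],a['fx'])
for th,z in (('nest',8),('module',40),('module',64)):
    for r in ctrl.recognise(a,th): print(th,np.round(r['centre'],1),round(r['score'],2),ray(a,r['centre'],z).round(1))
s=ctrl.read_state();print(s['eef_pos'],s['tool_rot'],s['qpos'])
E
```

```text
cam [528.97658324 -49.15454568 374.23350317] [-0.25510584 -0.09341242 -0.96239032] 300.9400280569392
nest [320.9 308.3] 0.82 [ 301.1 -234.5    8. ]
nest [257.  109.9] 0.64 [527.6 -53.2   8. ]
module [109.7 160.1] 0.83 [419.5  86.2  40. ]
module [246.7 139.3] 0.62 [494.2 -53.   40. ]
module [244.7 240.1] 0.57 [379.6 -91.3  40. ]
module [109.7 160.1] 0.83 [427.4  76.4  64. ]
module [246.7 139.3] 0.62 [496.7 -52.7  64. ]
module [244.7 240.1] 0.57 [390.3 -88.3  64. ]
[465.09281277 -73.88191055 231.35791157] [3.14128269e+00 2.54620909e-04 3.45659258e-01] [ 0.11978229  0.37534998 -0.0299278   1.99873611  0.01635392  0.76782541
 -1.14496706]
```

View pics/w1.png

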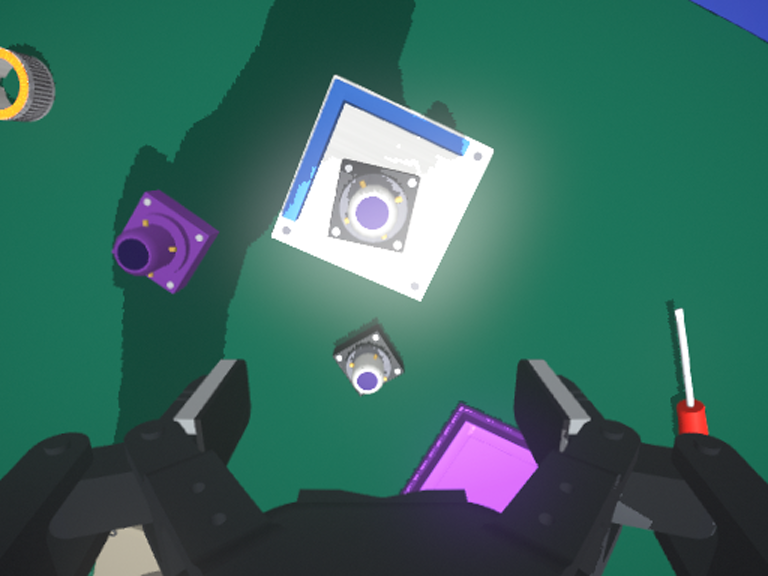

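The wrist view shows the nest plate corners at about (494,152), (420,300) and (272,237). The module's screws are at about (349,168), (413,183), (398,245) and (335,232), and its barrel top is at about (372,211), in 1.5x pixels.

```bash
python3 - <<'E'
from h import *
a=np.load('w1.npy',allow_pickle=True).item()
q=lambda x,y,z: ray(a,(x/1.5,y/1.5),z)
c=[q(494,152,8),q(420,300,8),q(272,237,8)]
for v in c: print('plate',v.round(1))
e1=c[0]-c[1];e2=c[2]-c[1]   # +x side ; +y side
print(np.linalg.norm(e1),np.linalg.norm(e2),np.arctan2(e1[1],e1[0]),np.arctan2(-e2[0],e2[1]),'centre',(c[0]+c[2])/2)
s=np.array([q(349,168,32),q(413,183,32),q(398,245,32),q(335,232,32)])
print(s.round(1),'centre',s.mean(0))
for i in range(4):
    d=s[(i+1)%4]-s[i];print(np.linalg.norm(d).round(1),np.arctan2(d[1],d[0]))
print('barrel top',q(372,211,72),'shoulder ring',q(372,205,40))
g=cv2.cvtColor(a['img'],cv2.COLOR_RGB2HSV)
# plate+bars silhouette vs model
from scipy.optimize import least_squares
m=((g[...,1]<60)&(g[...,2]>120)).astype(np.uint8)
b=((g[...,0]>95)&(g[...,0]<118)&(g[...,1]>90)&(g[...,2]>120)).astype(np.uint8)
b[:, 320:]=0
n,l,st,ce=cv2.connectedComponentsWithStats(b)
print(st[1:][st[1:,4]>60],ce[1:][st[1:,4]>60])
b2=ctrl.get_image('top')
for r in ctrl.recognise(b2,'collar_mid'): print(r,ray(b2,r['centre'],15),ray(b2,r['centre'],30))
E
```

```text
plate [ 566.3 -129.7    8. ]
plate [ 433.2 -119.1    8. ]
plate [442.1  14.7   8. ]
133.5805849070226 134.00249631020642 -0.07962760085961908 -0.06629366190860304 centre [504.19588427 -57.51372781   8.        ]
[[516.4 -28.4  32. ]
 [522.4 -76.6  32. ]
 [474.9 -82.5  32. ]
 [467.8 -33.9  32. ]] centre [495.36227831 -55.35801399  32.        ]
48.5 -1.4470390089585075
47.9 -3.017850465070953
49.2 1.7138810004977976
48.8 0.11115924162831166
barrel top [496.72611706 -54.32784422  72.        ] shoulder ring [497.43248556 -53.39866547  40.        ]
[[ 188   53  125   94 2095]] [[238.78615752  90.01193317]]
{'centre': [127.4, 228.6], 'score': 0.6} [401.98747723 405.99228847  15.        ] [401.26886553 402.08156159  30.        ]
{'centre': [178.5, 211.1], 'score': 0.51} [459.53140729 252.99205477  15.        ] [458.22788654 250.6365088   30.        ]
{'centre': [127.6, 149.2], 'score': 0.26} [646.55483095 420.51630787  15.        ] [643.35029834 416.45795065  30.        ]
```

```bash
python3 - <<'E'
from h import *
a=np.load('w1.npy',allow_pickle=True).item()
im=a['img'].copy()
save(a,'w1c.png',(205,95,295,175),8)
E
```

```text
(no output)
```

View pics/w1c.png

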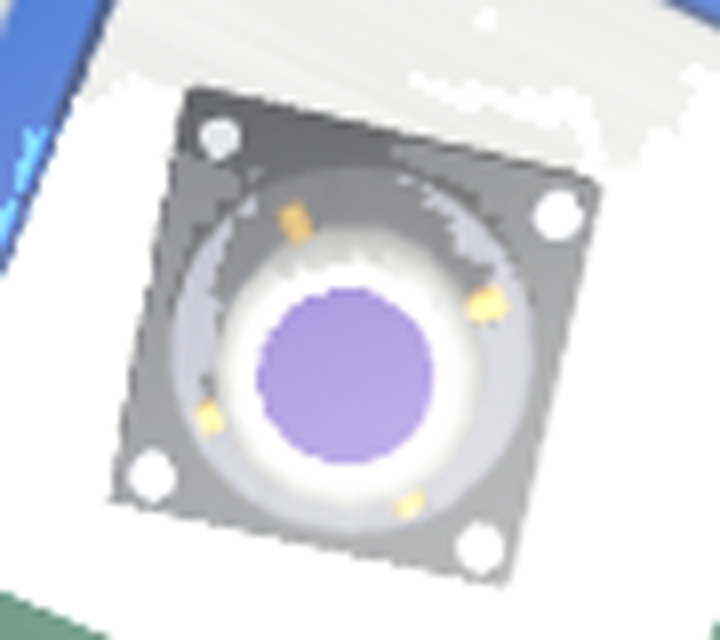

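```bash
python3 - <<'E'
from h import *
a=np.load('w1.npy',allow_pickle=True).item()
q=lambda x,y,z: ray(a,(x/8+205-.44,y/8+95-.44),z)
P=np.array([q(*v,50.5) for v in((296,223),(487,304),(408,503),(208,418))])
print(P.round(1),P.mean(0).round(1),[round(np.arctan2(*(p-P.mean(0))[1::-1]),3) for p in P])
B=np.array([q(*v,32) for v in((190,87),(600,185),(505,585),(110,500))])
print(B.round(1),B.mean(0).round(1))
for i in range(4):
    d=B[(i+1)%4]-B[i];print(np.linalg.norm(d).round(1),np.arctan2(d[1],d[0]))
print(q(345,376,72))
E
```

```text
[[510.1 -41.9  50.5]
 [508.8 -69.2  50.5]
 [480.2 -68.5  50.5]
 [481.9 -39.3  50.5]] [495.3 -54.7  50.5] [np.float64(0.713), np.float64(-0.818), np.float64(-2.4), np.float64(2.286)]
[[521.4 -21.6  32. ]
 [528.4 -79.3  32. ]
 [471.  -86.9  32. ]
 [463.3 -29.3  32. ]] [496.  -54.3  32. ]
58.1 -1.4505880201375434
57.8 -3.011044604943836
58.1 1.7046804750871676
58.6 0.1313075764652222
[495.78321995 -54.33170634  72.        ]
```

Request:
{"name": "step_arm", "arguments": {
  "series": [
    [[0, 0, 0, 0.118, -0.026, 0, 0], [0, 0, 0, 0.118, -0.026, 0, 0], [0, 0, -0.187, 0, 0, 0.1, 0], [0, 0, -0.187, 0, 0, 0.1, 0], [0, 0, -0.187, 0, 0, 0.1, 0], [0, 0, -0.187, 0, 0, 0.1, 0], [0, 0, -0.187, 0, 0, 0.1, 0], [0, 0, -0.187, 0, 0, 0.1, 0], [0, 0, -0.187, 0, 0, 0.1, 0], [0, 0, -0.182, 0, 0, 0.1, 0], [0, 0, 0, 0, 0, 0, 0], [0, 0, 0, 0, 0, 0, 0]]
  ]
}}

```text
clock: 3.95
eef_pos: [496.1, -53.7, 111.4]
tool_rot: [-3.141, -0.0, 1.515]
force: [0.0, -0.9, 0.3]
width: 85.4
gripper_force: 0.0
```

```bash
cat >> h.py <<'E'
def st():
    s=ctrl.read_state();print('t',s['clock'],s['eef_pos'].round(1),'yaw',round(s['tool_rot'][2],3),'F',s['force'].round(1),'T',s['torque'].round(2),'w',round(s['width'],1),'g',round(s['gripper_force'],1),'q1,7',s['qpos'][[0,6]].round(2));return s
def delta(x,y,z=None,yaw=None):
    "fractions in current tool frame to world target"
    s=st();p=s['eef_pos'];w=s['tool_rot'][2];dx,dy=x-p[0],y-p[1]
    print('tx %.3f ty %.3f'%((dx*np.cos(w)+dy*np.sin(w))/150,(dx*np.sin(w)-dy*np.cos(w))/150),
      '' if z is None else 'tz %.3f'%((p[2]-z)/150),'' if yaw is None else 'az %.3f'%(-(yaw-w)/(np.pi/4)))
E
python3 - <<'E'
from h import *
delta(495.8,-54.5,44,1.516)
a=ctrl.get_image('wrist');np.save('w2.npy',a,allow_pickle=True);save(a,'w2.png',s=1.5)
print(proj(a,[[495.8,-54.5,72],[504.2,-57.5,8]])*1.5)
E
```

```text
t 3.95 [496.1 -53.7 111.4] yaw 1.515 F [ 0.  -0.9  0.3] T [ 0.01 -0.03  0.02] w 85.4 g 0.0 q1,7 [ 0.26 -0.35]
tx -0.006 ty -0.002 tz 0.449 az -0.002
[[383.41083477 328.92007866]
 [397.98478656 292.73297386]]
```

View pics/w2.png

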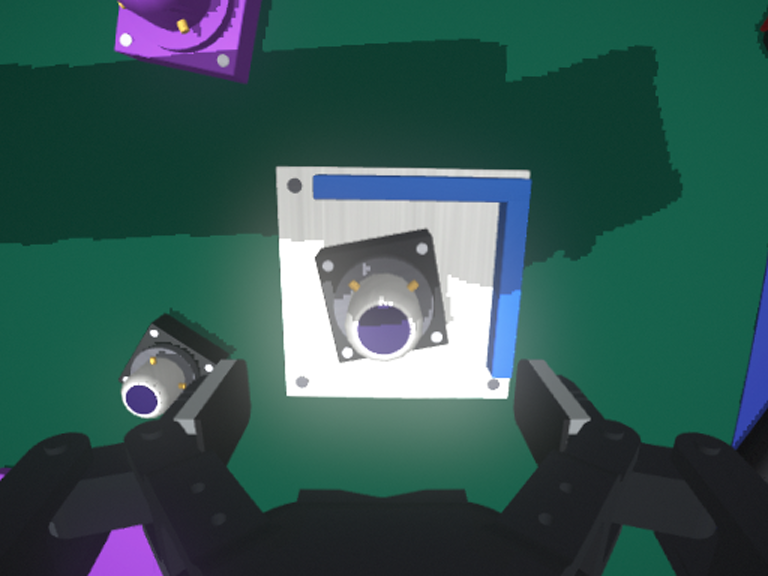

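The wrist view puts the barrel top at about (383,329), matching the prediction. I'll descend and grip the barrel between the pins.

Request:
{"name": "step_arm", "arguments": {
  "series": [
    [[0, 0, 0, -0.005, -0.002, 0.12, 0], [0, 0, 0, 0, 0, 0.12, 0], [0, 0, 0, 0, 0, 0.12, 0], [0, 0, 0, 0, 0, 0.09, 0], [0, 0, 0, 0, 0, 0, 0.3], [0, 0, 0, 0, 0, 0, 0.5], [0, 0, 0, 0, 0, 0, 0.7], [0, 0, 0, 0, 0, 0, 1], [0, 0, 0, 0, 0, 0, 1], [0, 0, 0, 0, 0, 0, 1]]
  ]
}}

```text
clock: 5.0
eef_pos: [496.8, -54.1, 45.1]
tool_rot: [3.139, 0.0, 1.518]
force: [-0.6, 0.4, 4.3]
width: 33.1
gripper_force: 59.4
```

```bash
python3 - <<'E'
from h import *
a=np.load('w2.npy',allow_pickle=True).item()
q=lambda x,y,z: ray(a,(x/1.5,y/1.5),z)
c=[q(*v,8) for v in((277,167),(507,398),(287,397))]
for v in c: print(v.round(1))
e1=c[0]-c[2];e2=c[1]-c[2]
# (277,167) = +x,-y? print vectors
print(e1,np.linalg.norm(e1),np.arctan2(e1[1],e1[0]),e2,np.linalg.norm(e2),np.arctan2(e2[1],e2[0]),'ctr',(c[0]+c[1])/2)
for v in ((314,198),(490,203),(498,204),(490,376)): print('barinner',q(*v,24).round(1))
st()
E
```

```text
[443.2  15.6   8. ]
[ 568.2 -128.6    8. ]
[ 433.3 -120.3    8. ]
[  9.93075435 135.88829732   0.        ] 136.25068524903986 1.497845735519211 [134.86668353  -8.3400329    0.        ] 135.12430749150204 -0.06176044405148059 ctr [505.71400157 -56.5331679    8.        ]
barinner [463.9  -0.8  24. ]
barinner [552.6  -8.1  24. ]
barinner [556.7  -8.8  24. ]
barinner [ 553.6 -104.6   24. ]
t 5.0 [496.8 -54.1  45.1] yaw 1.518 F [-0.6  0.4  4.3] T [-0.01  0.17  0.07] w 33.1 g 59.4 q1,7 [ 0.2 -0.4]
```

Request:
{"name": "step_arm", "arguments": {
  "series": [
    [[0, 0, 0.09, 0, 0, 0, 1], [0, 0, 0.09, 0, 0, 0, 1], [0, 0, 0.07, 0, 0, 0, 1], [0, 0, 0, 0.032, 0.038, 0, 1], [0, 0, 0, 0.032, 0.038, 0, 1], [0, 0, 0, 0.032, 0.038, 0, 1], [0, 0, 0, 0.032, 0.038, 0, 1], [0, 0, 0, 0, 0, 0, 1], [0, 0, 0, 0, 0, 0, 1]]
  ]
}}

```text
clock: 5.9
eef_pos: [520.2, -42.9, 45.1]
tool_rot: [-3.138, 0.004, 1.321]
force: [-6.0, -2.2, 13.5]
width: 33.1
gripper_force: 60.3
```

```bash
python3 - <<'E'
from h import *
st()
a=ctrl.get_image('wrist');np.save('w3.npy',a,allow_pickle=True);save(a,'w3.png',(160,80,380,245),3.6)
E
```

```text
t 5.9 [520.2 -42.9  45.1] yaw 1.321 F [-6.  -2.2 13.5] T [-0.57  1.27 -0.05] w 33.1 g 60.3 q1,7 [ 0.15 -0.53]
```

View pics/w3.png

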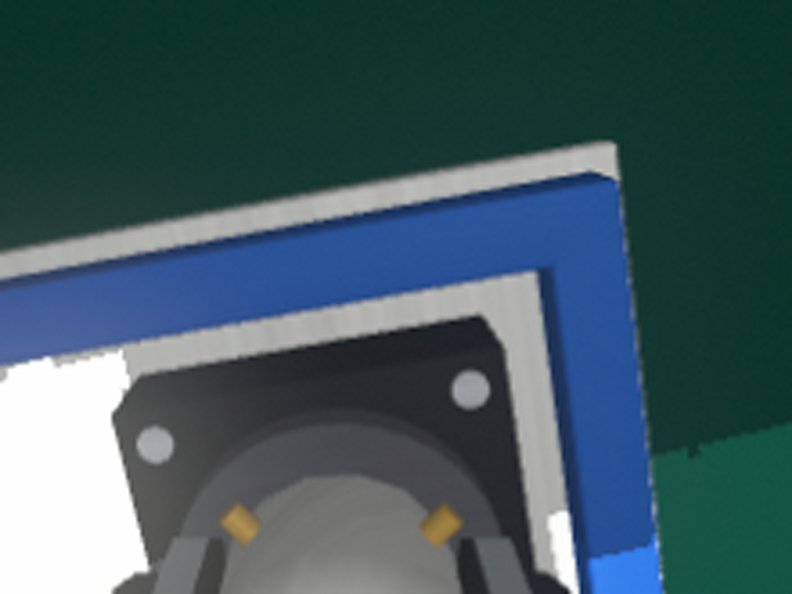

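The wrist crop shows the module square to the stops, with small gaps left at both. I'll creep in.

Request:
{"name": "step_arm", "arguments": {
  "series": [
    [[0, 0, 0, 0.013, 0.0105, -0.004, 1], [0, 0, 0, 0.013, 0.0105, 0, 1], [0, 0, 0, 0.013, 0.0105, 0, 1], [0, 0, 0, 0, 0, 0, 1]]
  ]
}}

```text
clock: 6.35
eef_pos: [526.3, -38.6, 45.2]
tool_rot: [-3.138, 0.004, 1.321]
force: [-5.4, -3.6, 10.1]
width: 33.3
gripper_force: 60.8
```

Request:
{"name": "step_arm", "arguments": {
  "series": [
    [[0, 0, 0, 0.013, 0.0105, 0, 1], [0, 0, 0, 0.013, 0.0105, 0, 1], [0, 0, 0, 0, 0, 0, 1], [0, 0, 0, 0, 0, 0, 1]]
  ]
}}

```text
clock: 6.75
eef_pos: [530.0, -35.9, 45.2]
tool_rot: [-3.138, 0.004, 1.32]
force: [-7.4, -4.1, 9.9]
width: 33.1
gripper_force: 60.9
```

Request:
{"name": "step_arm", "arguments": {
  "series": [
    [[0, 0, 0, 0.008, 0.007, 0, 1], [0, 0, 0, 0.008, 0.007, 0, 1], [0, 0, 0, 0, 0, 0, 1], [0, 0, 0, 0, 0, 0, 1]]
  ]
}}

```text
clock: 7.15
eef_pos: [530.2, -35.8, 45.3]
tool_rot: [-3.134, 0.008, 1.319]
force: [-11.0, -8.0, 15.8]
width: 33.3
gripper_force: 61.5
```

Request:
{"name": "step_arm", "arguments": {
  "series": [
    [[0, 0, 0, 0.008, 0.007, 0, 1], [0, 0, 0, 0.008, 0.007, 0, 1], [0, 0, 0, 0, 0, 0, 1], [0, 0, 0, 0, 0, 0, 1]]
  ]
}}

```text
clock: 7.55
eef_pos: [530.3, -35.8, 45.3]
tool_rot: [-3.13, 0.011, 1.318]
force: [-15.7, -10.1, 20.9]
width: 32.7
gripper_force: 62.2
```

```bash
python3 - <<'E'
from h import *
st()
a=ctrl.get_image('wrist');np.save('w4.npy',a,allow_pickle=True);save(a,'w4.png',(160,80,380,245),3.6)
E
```

```text
t 7.55 [530.3 -35.8  45.3] yaw 1.318 F [-15.7 -10.1  20.9] T [-2.12  3.14 -0.1 ] w 32.7 g 62.2 q1,7 [ 0.13 -0.54]
```

View pics/w4.png

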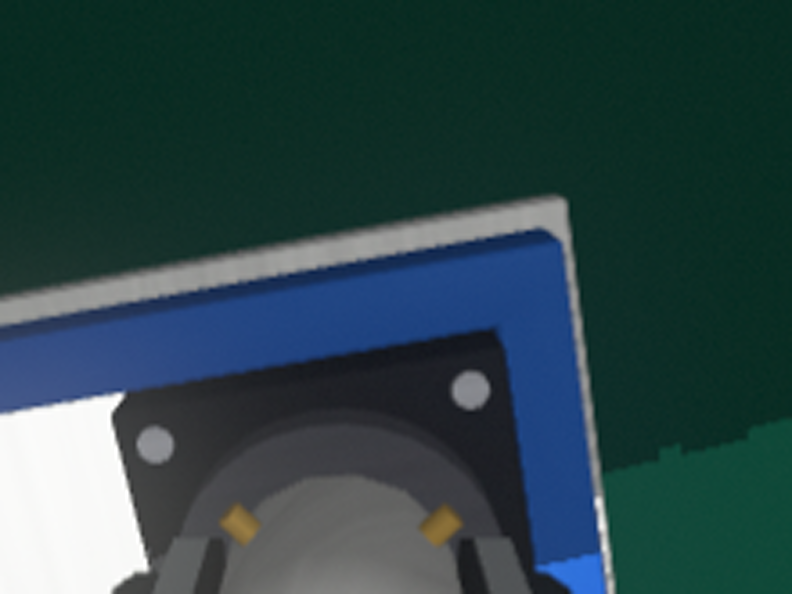

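The wrist crop shows the block's edges lying along both blue bars, and force is building on both axes. I'll release, lift and move toward the collar.

Request:
{"name": "step_arm", "arguments": {
  "series": [
    [[0, 0, 0, -0.008, -0.007, 0, 0.6], [0, 0, 0, 0, 0, 0, 0], [0, 0, 0, 0, 0, 0, 0], [0, 0, 0, 0, 0, 0, 0], [0, 0, 0, 0, 0, -0.1, 0], [0, 0, 0, 0, 0, -0.2, 0], [0, 0, 0, 0, 0, -0.2, 0], [0, 0, 0, 0, 0, -0.2, 0], [0, 0, 0, 0, 0, -0.2, 0], [0, 0, 0, 0.15, -0.08, 0, 0], [0, 0, 0, 0.15, -0.08, 0, 0], [0, 0, 0, 0.15, -0.08, 0, 0]]
  ]
}}

```text
clock: 8.8
eef_pos: [518.7, 44.8, 179.9]
tool_rot: [3.14, -0.001, 1.322]
force: [-1.2, 0.3, -0.1]
width: 85.2
gripper_force: 0.0
```

Request:
{"name": "step_arm", "arguments": {
  "series": [
    [[0, 0, 0, 0.15, -0.12, 0, 0], [0, 0, 0, 0.15, -0.12, 0, 0], [0, 0, 0, 0.15, -0.12, 0, 0], [0, 0, 0, 0.15, -0.12, 0, 0], [0, 0, 0, 0.15, -0.12, 0, 0], [0, 0, 0, 0.15, -0.12, 0, 0], [0, 0, 0, 0.15, -0.12, 0, 0], [0, 0, 0, 0.1, -0.1, 0, 0], [0, 0, 0, 0, 0, 0, 0], [0, 0, 0, 0, 0, 0, 0]]
  ]
}}

```text
clock: 9.8
eef_pos: [424.1, 245.8, 179.5]
tool_rot: [3.141, -0.0, 1.324]
force: [0.3, -0.3, -0.4]
width: 85.5
gripper_force: 0.0
```

```bash
python3 - <<'E'
from h import *
st()
b=ctrl.get_image('top');c=ctrl.get_image('scene')
print('t',ray(b,(182,202),30).round(),'s',ray(c,(352,214),30).round())
a=ctrl.get_image('wrist');np.save('w5.npy',a,allow_pickle=True)
h=np.hstack([a['img'],b['img']])
save(a,'w5.png',s=1.5)
for r in ctrl.recognise(a,'collar_mid'): print(r['centre'],r['score'],ray(a,r['centre'],15).round(1))
g=cv2.cvtColor(a['img'],cv2.COLOR_RGB2HSV)
m=((g[...,0]>10)&(g[...,0]<28)&(g[...,1]>130)&(g[...,2]>120)).astype(np.uint8)
n,l,s,ce=cv2.connectedComponentsWithStats(m)
for i in range(1,n):
    if s[i,4]>40:
        cn=cv2.findContours((l==i).astype(np.uint8),0,1)[0][0]; e=cv2.fitEllipse(cn);print(s[i],e,ray(a,e[0],30).round(1))
E
```

```text
t 9.8 [424.1 245.8 179.5] yaw 1.324 F [ 0.3 -0.3 -0.4] T [-0.01 -0.    0.04] w 85.5 g 0.0 q1,7 [-0.39 -1.04]
t [486. 241.  30.] s [494. 245.  30.]
[329.8, 167.0] 0.73 [502.2 234.   15. ]
[294 138  52  52 994] ((319.3049621582031, 163.32778930664062), (49.436866760253906, 52.39146423339844), 46.85680389404297) [489.7 244.   30. ]
```

View pics/w5.png

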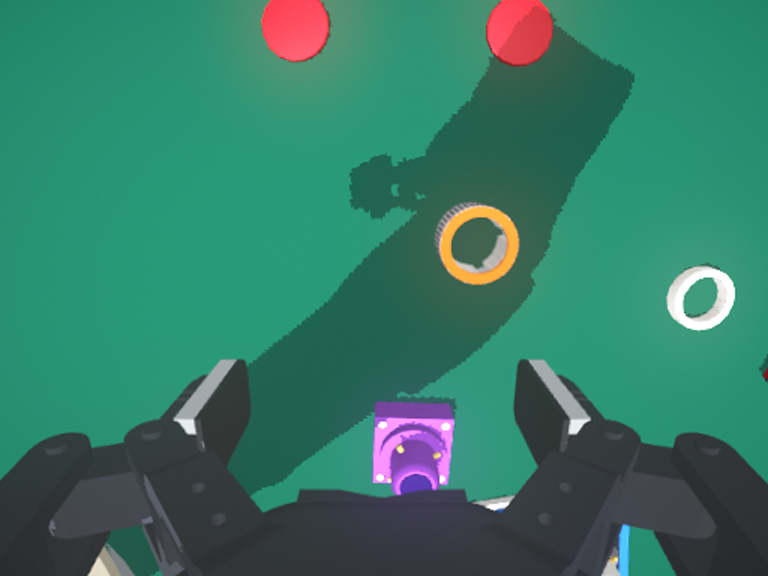

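The collar's orange rim is centred at about (479,245), which gives world (490,244). I'll move over it, descend, and check again.

Request:
{"name": "step_arm", "arguments": {
  "series": [
    [[0, 0, 0, 0.024, 0.107, 0.1, 0], [0, 0, 0, 0.024, 0.107, 0.1, 0], [0, 0, 0, 0.024, 0.107, 0.15, 0], [0, 0, 0, 0.023, 0.106, 0.15, 0], [0, 0, 0, 0, 0, 0, 0], [0, 0, 0, 0, 0, 0, 0]]
  ]
}}

```text
clock: 10.6
eef_pos: [489.3, 242.6, 104.1]
tool_rot: [-3.14, 0.001, 1.321]
force: [0.1, 0.0, 0.2]
width: 85.6
gripper_force: 0.0
```

```bash
cat >> h.py <<'E'
def ring(a,z=30):
    g=cv2.cvtColor(a['img'],cv2.COLOR_RGB2HSV)
    m=((g[...,0]>10)&(g[...,0]<28)&(g[...,1]>130)&(g[...,2]>100)).astype(np.uint8)
    n,l,s,ce=cv2.connectedComponentsWithStats(m);i=1+s[1:,4].argmax()
    cn=cv2.findContours((l==i).astype(np.uint8),0,1)[0];cn=max(cn,key=len)
    P=np.array([ray(a,q[0],z)[:2] for q in cn],np.float32)
    c,r=cv2.minEnclosingCircle(P);print('ring',np.round(c,1),'r',round(r,1),'n',s[i,4]);return c
E
python3 - <<'E'
from h import *
a=ctrl.get_image('wrist');c=ring(a)
delta(c[0],c[1],7)
E
```

```text
ring [489.4 243.3] r 25.9 n 1642
t 10.65 [489.2 243.1 104.8] yaw 1.322 F [-0.3  0.4  1. ] T [ 0.02 -0.   -0.  ] w 85.6 g 0.0 q1,7 [-0.36 -1.01]
tx 0.002 ty 0.001 tz 0.652
```

Request:
{"name": "step_arm", "arguments": {
  "series": [
    [[0, 0, 0, 0.002, 0.001, 0.16, 0], [0, 0, 0, 0, 0, 0.16, 0], [0, 0, 0, 0, 0, 0.16, 0], [0, 0, 0, 0, 0, 0.12, 0], [0, 0, 0, 0, 0, 0.06, 0], [0, 0, 0, 0, 0, 0, 0.3], [0, 0, 0, 0, 0, 0, 0.5], [0, 0, 0, 0, 0, 0, 1], [0, 0, 0, 0, 0, 0, 1], [0, 0, 0, 0, 0, 0, 1]]
  ]
}}

```text
clock: 11.65
eef_pos: [490.5, 244.2, 7.1]
tool_rot: [3.14, -0.002, 1.322]
force: [-1.5, -1.0, 6.3]
width: 51.0
gripper_force: 62.7
```

Request:
{"name": "step_arm", "arguments": {
  "series": [
    [[0, 0, 0, 0, 0, -0.1, 1], [0, 0, 0, 0, 0, -0.2, 1], [0, 0, 0, 0, 0, -0.2, 1], [0, 0, 0, 0, 0, -0.2, 1], [0, 0, 0, 0, 0, -0.2, 1], [0, 0, 0, 0, 0, 0, 1], [0, 0, 0, 0, 0, 0, 1]]
  ]
}}

```text
clock: 12.35
eef_pos: [490.3, 243.6, 142.0]
tool_rot: [3.139, -0.002, 1.322]
force: [-0.5, -0.0, -0.5]
width: 50.7
gripper_force: 62.6
```

```bash
python3 - <<'E'
from h import *
a=ctrl.get_image('wrist');s=st();np.save('w6.npy',a,allow_pickle=True)
for z in (24,25,26): 
  c=ring(a,s['eef_pos'][2]+z)
E
```

```text
t 12.4 [489.6 243.2 140.8] yaw 1.322 F [-0.1  0.3 -0.9] T [ 0.06  0.01 -0.01] w 50.9 g 62.6 q1,7 [-0.34 -1.  ]
ring [489.1 243. ] r 26.0 n 4469
ring [489.2 243.6] r 25.8 n 4469
ring [489.3 244.1] r 25.6 n 4469
```

Request:
{"name": "step_arm", "arguments": {
  "series": [
    [[0, 0, 0, -0.19, 0.065, 0, 1], [0, 0, 0, -0.19, 0.065, 0, 1], [0, 0, 0, -0.19, 0.065, 0, 1], [0, 0, 0, -0.19, 0.065, 0, 1], [0, 0, 0, -0.19, 0.065, 0, 1], [0, 0, 0, -0.19, 0.065, 0, 1], [0, 0, 0, -0.19, 0.065, 0, 1], [0, 0, 0, -0.19, 0.065, 0, 1], [0, 0, 0, -0.19, 0.065, 0, 1], [0, 0, 0, -0.19, 0.065, 0, 1], [0, 0, 0, -0.19, 0.065, 0, 1], [0, 0, 0, 0, 0, 0, 1]]
  ]
}}

```text
clock: 13.6
eef_pos: [515.4, -92.2, 139.0]
tool_rot: [-3.139, 0.003, 1.315]
force: [0.5, -0.1, -2.1]
width: 51.1
gripper_force: 62.6
```

```bash
python3 - <<'E'
from h import *
a=ctrl.get_image('wrist');s=st();np.save('w6.npy',a,allow_pickle=True)
print(proj(a,[[529,-36.3,72],[529,-36.3,40]]))
save(a,'w6.png',(130,40,390,235),3)
E
```

```text
t 13.65 [515.5 -89.1 139.1] yaw 1.318 F [-0.4  0.1 -1.4] T [ 0.03  0.   -0.01] w 50.4 g 62.6 q1,7 [ 0.32 -0.42]
[[254.63564579 124.10416776]
 [254.67423278 121.79570466]]
```

View pics/w6.png

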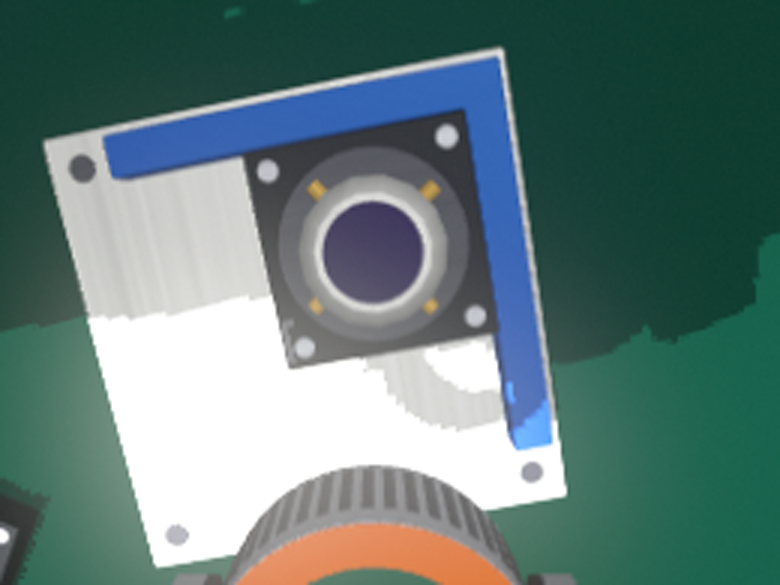

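The module sits flush in both stops, with its barrel centre at about (373,252) in the crop, matching the prediction. I'll move the collar above the barrel and wind back the yaw to leave turning room.

Request:
{"name": "step_arm", "arguments": {
  "series": [
    [[0, 0, 0, 0.121, 0, 0, 1], [0, 0, 0, 0.121, 0, 0, 1], [0, 0, 0, 0.121, -0.002, 0, 1], [0, 0, 0.18, 0, 0, 0.05, 1], [0, 0, 0.18, 0, 0, 0.05, 1], [0, 0, 0.18, 0, 0, 0.05, 1], [0, 0, 0.18, 0, 0, 0.05, 1], [0, 0, 0, 0, 0, 0, 1], [0, 0, 0, 0, 0, 0, 1], [0, 0, 0, 0, 0, 0, 1]]
  ]
}}

```text
clock: 14.65
eef_pos: [529.8, -33.1, 110.5]
tool_rot: [-3.141, -0.0, 0.76]
force: [0.5, -0.2, -1.3]
width: 50.8
gripper_force: 62.6
```

```bash
python3 - <<'E'
from h import *
for i in range(3): delta(528.8,-36.2,79);a=ctrl.get_image('wrist')
s=ctrl.read_state();ring(a,s['eef_pos'][2]+23)
E
```

```text
t 14.65 [529.8 -33.1 110.5] yaw 0.76 F [ 0.5 -0.2 -1.3] T [-0.06 -0.05  0.03] w 50.8 g 62.6 q1,7 [ 0.09 -0.94]
tx -0.019 ty 0.011 tz 0.210 
t 14.7 [529.9 -33.3 110.6] yaw 0.759 F [-0.8  0.   0. ] T [ 0.02  0.01 -0.01] w 50.4 g 62.6 q1,7 [ 0.09 -0.94]
tx -0.018 ty 0.009 tz 0.211 
t 14.75 [529.9 -33.6 110.7] yaw 0.758 F [ 0.9  0.6 -0.8] T [0.02 0.03 0.  ] w 50.8 g 62.6 q1,7 [ 0.09 -0.94]
tx -0.018 ty 0.008 tz 0.211 
ring [528.2 -34.1] r 25.6 n 958
```

Request:
{"name": "step_arm", "arguments": {
  "series": [
    [[0, 0, 0, -0.018, 0.008, 0.06, 1], [0, 0, 0, 0, 0, 0.06, 1], [0, 0, 0, 0, 0, 0.06, 1], [0, 0, 0, 0, 0, 0, 1], [0, 0, 0, 0, 0, 0, 1], [0, 0, 0, 0, 0, 0, 1]]
  ]
}}

```text
clock: 15.4
eef_pos: [528.8, -36.4, 83.5]
tool_rot: [3.141, -0.0, 0.757]
force: [0.3, 0.7, 0.1]
width: 50.8
gripper_force: 62.6
```

```bash
python3 - <<'E'
from h import *
for i in range(2): delta(528.8,-36.2,79);a=ctrl.get_image('scene')
E
```

```text
t 15.4 [528.8 -36.4  83.5] yaw 0.757 F [0.3 0.7 0.1] T [-0.   -0.02 -0.01] w 50.8 g 62.6 q1,7 [ 0.09 -0.94]
tx 0.000 ty -0.001 tz 0.030 
t 15.45 [528.9 -36.4  83.6] yaw 0.757 F [-0.4 -0.7 -0.6] T [ 0.05  0.02 -0.02] w 50.4 g 62.6 q1,7 [ 0.09 -0.94]
tx 0.000 ty -0.001 tz 0.031
```

Request:
{"name": "step_arm", "arguments": {
  "series": [
    [[0, 0, 0, 0, 0, 0.03, 1], [0, 0, 0, 0, 0, 0.03, 1], [0, 0, 0, 0, 0, 0.02, 1], [0, 0, 0, 0, 0, 0, 1], [0, 0, 0, 0, 0, 0, 1]]
  ]
}}

```text
clock: 16.0
eef_pos: [528.6, -36.4, 71.3]
tool_rot: [-3.141, 0.0, 0.757]
force: [-0.6, -0.0, -0.9]
width: 50.6
gripper_force: 62.6
```

Request:
{"name": "step_arm", "arguments": {
  "series": [
    [[0, 0, 0, 0, 0, 0.03, 1], [0, 0, 0, 0, 0, 0.03, 1], [0, 0, 0, 0, 0, 0.02, 1], [0, 0, 0, 0, 0, 0, 1], [0, 0, 0, 0, 0, 0, 1]]
  ]
}}

```text
clock: 16.5
eef_pos: [528.6, -36.5, 59.3]
tool_rot: [-3.141, 0.0, 0.757]
force: [1.0, -0.8, -0.8]
width: 50.6
gripper_force: 62.7
```

Request:
{"name": "step_arm", "arguments": {
  "series": [
    [[0, 0, 0, 0, 0, 0.014, 1], [0, 0, 0, 0, 0, 0.014, 1], [0, 0, 0, 0, 0, 0, 1], [0, 0, 0, 0, 0, 0, 1]]
  ]
}}

```text
clock: 16.9
eef_pos: [528.8, -36.5, 58.2]
tool_rot: [3.14, -0.001, 0.757]
force: [-6.5, 0.7, 29.0]
width: 50.8
gripper_force: 65.7
```

Request:
{"name": "step_arm", "arguments": {
  "series": [
    [[0, 0, 0, 0, 0, -0.014, 1], [0, 0, -0.1, 0, 0, 0, 1], [0, 0, 0, 0, 0, 0, 1], [0, 0, 0, 0, 0, 0, 1]]
  ]
}}

```text
clock: 17.3
eef_pos: [529.6, -36.6, 58.7]
tool_rot: [3.14, -0.001, 0.836]
force: [-1.5, 0.5, 10.4]
width: 50.4
gripper_force: 63.7
```

Request:
{"name": "step_arm", "arguments": {
  "series": [
    [[0, 0, -0.1, 0, 0, 0, 1], [0, 0, 0, 0, 0, 0, 1]]
  ]
}}

```text
clock: 17.5
eef_pos: [530.1, -36.4, 58.7]
tool_rot: [3.139, -0.002, 0.916]
force: [-0.4, -0.9, 10.1]
width: 51.0
gripper_force: 63.7
```

Request:
{"name": "step_arm", "arguments": {
  "series": [
    [[0, 0, -0.1, 0, 0, 0, 1], [0, 0, 0, 0, 0, 0, 1]]
  ]
}}

```text
clock: 17.7
eef_pos: [530.3, -36.3, 58.7]
tool_rot: [3.139, -0.002, 0.995]
force: [0.8, 1.0, 10.0]
width: 50.8
gripper_force: 63.7
```

Request:
{"name": "step_arm", "arguments": {
  "series": [
    [[0, 0, -0.1, 0, 0, 0, 1], [0, 0, 0, 0, 0, 0, 1]]
  ]
}}

```text
clock: 17.9
eef_pos: [530.4, -36.2, 58.7]
tool_rot: [3.138, -0.002, 1.073]
force: [0.1, 0.0, 9.8]
width: 50.7
gripper_force: 63.7
```

Request:
{"name": "step_arm", "arguments": {
  "series": [
    [[0, 0, -0.1, 0, 0, 0, 1], [0, 0, 0, 0, 0, 0, 1]]
  ]
}}

```text
clock: 18.1
eef_pos: [530.3, -36.2, 58.7]
tool_rot: [3.138, -0.002, 1.152]
force: [0.1, 0.6, 10.7]
width: 50.6
gripper_force: 63.7
```

Request:
{"name": "step_arm", "arguments": {
  "series": [
    [[0, 0, -0.1, 0, 0, 0, 1], [0, 0, 0, 0, 0, 0, 1]]
  ]
}}

```text
clock: 18.3
eef_pos: [530.3, -36.1, 58.7]
tool_rot: [3.138, -0.001, 1.23]
force: [-0.8, -0.5, 9.9]
width: 50.6
gripper_force: 63.7
```

Request:
{"name": "step_arm", "arguments": {
  "series": [
    [[0, 0, -0.1, 0, 0, 0, 1], [0, 0, 0, 0, 0, 0, 1]]
  ]
}}

```text
clock: 18.5
eef_pos: [530.3, -36.1, 58.7]
tool_rot: [3.138, -0.001, 1.309]
force: [0.3, 0.9, 10.8]
width: 50.6
gripper_force: 63.7
```

Request:
{"name": "step_arm", "arguments": {
  "series": [
    [[0, 0, -0.1, 0, 0, 0, 1], [0, 0, 0, 0, 0, 0, 1]]
  ]
}}

```text
clock: 18.7
eef_pos: [530.3, -36.1, 58.7]
tool_rot: [3.138, -0.001, 1.388]
force: [-0.3, 1.1, 9.7]
width: 50.7
gripper_force: 63.7
```

Request:
{"name": "step_arm", "arguments": {
  "series": [
    [[0, 0, -0.1, 0, 0, 0, 1], [0, 0, 0, 0, 0, 0, 1]]
  ]
}}

```text
clock: 18.9
eef_pos: [530.3, -36.1, 58.7]
tool_rot: [3.138, -0.001, 1.466]
force: [0.0, -0.3, 9.7]
width: 50.8
gripper_force: 63.7
```

Request:
{"name": "step_arm", "arguments": {
  "series": [
    [[0, 0, -0.1, 0, 0, 0, 1], [0, 0, 0, 0, 0, 0, 1]]
  ]
}}

```text
clock: 19.1
eef_pos: [530.3, -36.1, 58.7]
tool_rot: [3.138, -0.0, 1.545]
force: [0.5, 0.6, 9.3]
width: 50.7
gripper_force: 63.6
```

```bash
python3 - <<'E'
from h import *
st()
E
```

```text
t 19.1 [530.3 -36.1  58.7] yaw 1.545 F [0.5 0.6 9.3] T [ 0.18 -0.01  0.14] w 50.7 g 63.6 q1,7 [ 0.21 -0.44]
```

```bash
cat >> h.py <<'E'
def edges(a,c=(529,-36.3),yaw=-0.07):
    "walk each ray in nest axes from shoulder outwards; where does dark block top (z32) turn blue/bright"
    hsv=cv2.cvtColor(a['img'],cv2.COLOR_RGB2HSV).astype(float)
    u=np.array([np.cos(yaw),np.sin(yaw)]);v=np.array([-u[1],u[0]])
    for nm,d,e in (('+x',u,v),('+y',v,u),('-x',-u,v),('-y',-v,u)):
        L=[]
        for k in np.arange(-24,25,2.):
            ds=np.arange(24,38,.2);X=np.array([[*(np.array(c)+d*t+e*k),32] for t in ds]);p=proj(a,X)
            if p.min()<1 or p[:,0].max()>510 or p[:,1].max()>382: continue
            img=cv2.remap(a['img'].astype(np.float32),p[:,0].astype(np.float32)[None],p[:,1].astype(np.float32)[None],1)[0]
            g=img[:,2]; gr=np.diff(cv2.GaussianBlur(g[None],(9,1),0)[0]); i=gr.argmax()
            if gr[i]>3: L.append((k,ds[i]))
        if len(L)>6:
            L=np.array(L);m=np.abs(L[:,1]-np.median(L[:,1]))<2;f=np.polyfit(L[m,0],L[m,1],1);print(nm,'n',m.sum(),'dist %.1f slope %.3f'%(f[1],f[0]))
        else: print(nm,'n',len(L))
E
python3 - <<'E'
from h import *
print('ref');edges(np.load('w6.npy',allow_pickle=True).item())
a=ctrl.get_image('wrist');np.save('w7.npy',a,allow_pickle=True);edges(a);st()
E
```

```text
ref
+x n 25 dist 29.4 slope -0.007
+y n 25 dist 30.3 slope -0.003
-x n 25 dist 30.3 slope 0.007
-y n 25 dist 29.4 slope 0.013
+x n 17 dist 29.5 slope -0.011
+y n 25 dist 32.3 slope -0.002
-x n 20 dist 30.3 slope -0.009
-y n 9 dist 34.9 slope 0.034
t 19.15 [530.3 -36.1  58.7] yaw 1.543 F [0.2 0.5 9.9] T [0.13 0.06 0.09] w 50.7 g 63.6 q1,7 [ 0.21 -0.44]
```

Request:
{"name": "step_arm", "arguments": {
  "series": [
    [[0, 0, -0.1, 0, 0, 0, 1], [0, 0, 0, 0, 0, 0, 1]]
  ]
}}

```text
clock: 19.35
eef_pos: [529.9, -36.3, 58.1]
tool_rot: [3.139, -0.0, 1.622]
force: [1.3, 1.2, 6.6]
width: 50.9
gripper_force: 63.2
```

Request:
{"name": "step_arm", "arguments": {
  "series": [
    [[0, 0, -0.1, 0, 0, 0, 1], [0, 0, 0, 0, 0, 0, 1]]
  ]
}}

```text
clock: 19.55
eef_pos: [529.1, -36.3, 57.4]
tool_rot: [3.141, -0.0, 1.698]
force: [0.7, 0.5, 0.6]
width: 50.7
gripper_force: 62.7
```

It has dropped into the keyways. I'll press it home.

Request:
{"name": "step_arm", "arguments": {
  "series": [
    [[0, 0, 0, 0, 0, 0.02, 1], [0, 0, 0, 0, 0, 0.02, 1], [0, 0, 0, 0, 0, 0, 1], [0, 0, 0, 0, 0, 0, 1]]
  ]
}}

```text
clock: 19.95
eef_pos: [528.3, -36.6, 50.9]
tool_rot: [-3.141, 0.0, 1.699]
force: [1.3, 0.6, -2.4]
width: 50.8
gripper_force: 62.5
```

Request:
{"name": "step_arm", "arguments": {
  "series": [
    [[0, 0, 0, 0, 0, 0.01, 1], [0, 0, 0, 0, 0, 0.01, 1], [0, 0, 0, 0, 0, 0, 1], [0, 0, 0, 0, 0, 0, 1]]
  ]
}}

```text
clock: 20.35
eef_pos: [528.4, -36.5, 48.2]
tool_rot: [-3.141, 0.0, 1.699]
force: [1.0, 0.8, -1.6]
width: 50.9
gripper_force: 62.6
```

```bash
python3 - <<'E'
from h import *
a=ctrl.get_image('wrist');np.save('w8.npy',a,allow_pickle=True);edges(a);st()
E
```

```text
+x n 12 dist 29.2 slope -0.005
+y n 25 dist 32.3 slope -0.001
-x n 19 dist 30.5 slope 0.009
-y n 6 dist 36.5 slope -0.004
t 20.4 [528.4 -36.5  48.2] yaw 1.699 F [ 0.3  1.1 -1.9] T [ 0.08 -0.13 -0.02] w 50.8 g 62.6 q1,7 [ 0.23 -0.34]
```

Request:
{"name": "step_arm", "arguments": {
  "series": [
    [[0, 0, 0, 0, 0, 0.01, 1], [0, 0, 0, 0, 0, 0.005, 1], [0, 0, 0, 0, 0, 0, 1], [0, 0, 0, 0, 0, 0, 1]]
  ]
}}

```text
clock: 20.8
eef_pos: [528.5, -36.7, 47.1]
tool_rot: [3.142, 0.001, 1.699]
force: [-2.2, -0.1, 11.3]
width: 50.9
gripper_force: 63.8
```

Seated at z 47, which matches the seat height. I'll nudge toward both stops to confirm it's flush.

Request:
{"name": "step_arm", "arguments": {
  "series": [
    [[0, 0, 0, 0.008, 0.012, 0, 1], [0, 0, 0, 0.008, 0.012, 0, 1], [0, 0, 0, 0, 0, 0, 1], [0, 0, 0, 0, 0, 0, 1]]
  ]
}}

```text
clock: 21.2
eef_pos: [528.7, -36.5, 47.2]
tool_rot: [-3.135, 0.004, 1.698]
force: [-8.7, -3.7, 17.4]
width: 50.5
gripper_force: 64.5
```

```bash
python3 - <<'E'
from h import *
a=ctrl.get_image('wrist');edges(a);st()
E
```

```text
+x n 10 dist 29.2 slope -0.005
+y n 25 dist 32.4 slope -0.001
-x n 16 dist 30.4 slope 0.005
-y n 4 dist 35.1 slope -0.042
t 21.25 [528.7 -36.5  47.2] yaw 1.698 F [-8.5 -3.8 17.4] T [-0.79  1.4   0.  ] w 50.8 g 64.5 q1,7 [ 0.23 -0.35]
```

Request:
{"name": "step_arm", "arguments": {
  "series": [
    [[0, 0, 0, 0.012, 0.008, -0.005, 1], [0, 0, 0, 0.012, 0.008, -0.003, 1], [0, 0, 0, 0, 0, 0, 1], [0, 0, 0, 0, 0, 0, 1]]
  ]
}}

```text
clock: 21.65
eef_pos: [529.9, -34.8, 47.4]
tool_rot: [-3.133, 0.006, 1.697]
force: [-6.5, -8.4, 9.2]
width: 50.3
gripper_force: 63.6
```

```bash
python3 - <<'E'
from h import *
a=ctrl.get_image('wrist');edges(a);st()
E
```

```text
+x n 11 dist 28.6 slope 0.036
+y n 25 dist 32.5 slope -0.002
-x n 15 dist 30.8 slope -0.024
-y n 4 dist 35.3 slope -0.082
t 21.7 [529.9 -34.7  47.4] yaw 1.697 F [-5.5 -7.5  9.5] T [-1.65  1.22  0.1 ] w 50.4 g 63.6 q1,7 [ 0.22 -0.35]
```

Request:
{"name": "step_arm", "arguments": {
  "series": [
    [[0, 0, 0, 0.01, 0.012, -0.004, 1], [0, 0, 0, 0.01, 0.012, -0.004, 1], [0, 0, 0, 0, 0, 0, 1], [0, 0, 0, 0, 0, 0, 1]]
  ]
}}

```text
clock: 22.1
eef_pos: [530.4, -33.7, 47.9]
tool_rot: [-3.127, 0.009, 1.696]
force: [-10.0, -12.0, 9.0]
width: 51.0
gripper_force: 63.5
```

```bash
python3 - <<'E'
from h import *
a=ctrl.get_image('wrist');edges(a);st();np.save('w9.npy',a,allow_pickle=True)
save(a,'w9.png',(140,90,400,285),3)
E
```

```text
+x n 10 dist 29.7 slope -0.024
+y n 25 dist 32.6 slope -0.000
-x n 14 dist 30.6 slope -0.015
-y n 4 dist 35.8 slope 0.025
t 22.15 [530.4 -33.7  47.9] yaw 1.696 F [ -8.9 -11.7   8.3] T [-2.49  1.88  0.23] w 50.7 g 63.5 q1,7 [ 0.22 -0.35]
```

View pics/w9.png

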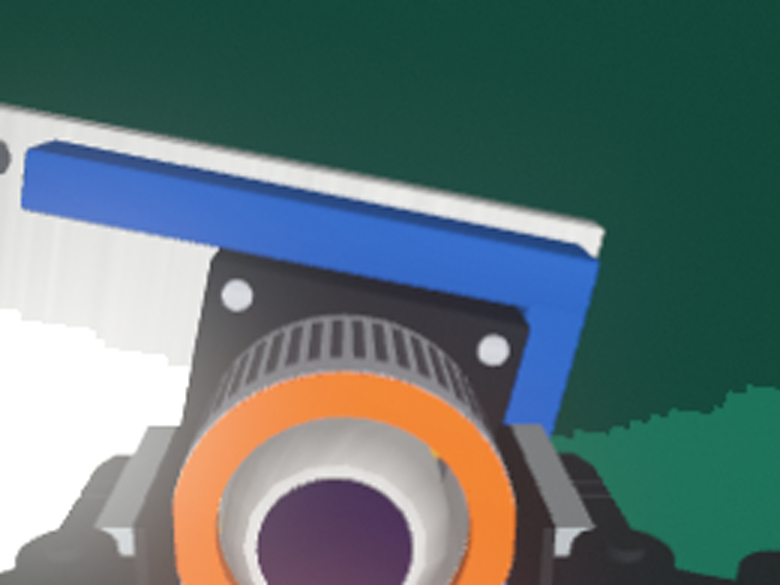

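The last view shows the block flush along both bars, with the collar down and no gap. I'll ease off the side load and set the downward push.

Request:
{"name": "step_arm", "arguments": {
  "series": [
    [[0, 0, 0, -0.01, -0.01, 0, 1], [0, 0, 0, -0.01, -0.011, 0, 1], [0, 0, 0, -0.01, -0.011, 0, 1], [0, 0, 0, -0.01, -0.01, 0, 1], [0, 0, 0, 0, 0, 0, 1], [0, 0, 0, 0, 0, 0, 1]]
  ]
}}

```text
clock: 22.75
eef_pos: [529.8, -34.5, 48.1]
tool_rot: [-3.138, 0.002, 1.699]
force: [-3.2, -4.9, -1.2]
width: 51.1
gripper_force: 62.8
```

```bash
python3 - <<'E'
from h import *
a=ctrl.get_image('wrist');edges(a);st()
E
```

```text
+x n 11 dist 28.9 slope 0.020
+y n 25 dist 32.4 slope -0.000
-x n 15 dist 30.8 slope -0.026
-y n 5 dist 35.1 slope -0.016
t 22.8 [529.8 -34.5  48.1] yaw 1.699 F [-3.4 -5.7  0. ] T [-1.08  0.72  0.1 ] w 50.7 g 62.8 q1,7 [ 0.23 -0.34]
```

Request:
{"name": "step_arm", "arguments": {
  "series": [
    [[0, 0, 0, -0.006, 0, 0.008, 1], [0, 0, 0, 0, 0, 0.006, 1], [0, 0, 0, 0, 0, 0, 1], [0, 0, 0, 0, 0, 0, 1], [0, 0, 0, 0, 0, 0, 1]]
  ]
}}

```text
clock: 23.3
eef_pos: [529.9, -35.0, 47.2]
tool_rot: [-3.138, 0.002, 1.699]
force: [-6.8, -4.2, 11.7]
width: 50.6
gripper_force: 64.0
```

```bash
python3 - <<'E'
from h import *
for i in range(3): a=ctrl.get_image('wrist');st()
edges(a)
E
```

```text
t 23.35 [529.9 -35.   47.1] yaw 1.699 F [-6.6 -5.2 10.5] T [-0.86  1.26  0.12] w 50.9 g 64.0 q1,7 [ 0.23 -0.35]
t 23.4 [529.9 -35.   47.1] yaw 1.699 F [-6.3 -5.  11.4] T [-0.88  1.3   0.1 ] w 50.8 g 64.0 q1,7 [ 0.23 -0.35]
t 23.45 [529.9 -35.   47.2] yaw 1.699 F [-6.7 -5.2 10.6] T [-0.84  1.28  0.09] w 50.9 g 64.0 q1,7 [ 0.23 -0.35]
+x n 10 dist 29.3 slope -0.003
+y n 25 dist 32.4 slope -0.000
-x n 16 dist 30.4 slope 0.007
-y n 3 dist 34.6 slope -0.006
```

```bash
python3 - <<'E'
from cell import ctrl
print(ctrl.finish_job())
E
```

```text
the job is handed in; nothing more can be done
None
```

The job is handed in: the module looked flush against both blue stops, and the collar is keyed, seated on the shoulder and still held down with about 11 N (plus roughly 8 N sideways into the stops). No verdict came back when I handed it in.

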